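Find the stamped kit crate and send it to the dispatch rail

ROBOT

A 6-joint arm with a two-finger parallel gripper is mounted at the origin on the work surface. World frame = base frame: x ahead of the robot, y to its left, z up, the work surface at z = 0. Lengths are in m, angles in rad, forces in N, time in s.
With the tool pointing down it reaches from about 0.35 to 0.85 m from the base axis. Payload 8.1 kg.
Tool frame: the origin (TCP) lies on the centre line of the jaws, within the pads' length; the fingertips stand 8 mm ahead of it and the grasp point (between the pads) lies 11 mm behind it; z points along the fingers, y is the line along which they close (so a half turn about z gives the same grasp; the last joint's range is limited). The gripper opens to 93 mm and grips with 3 to 60 N. Pads are 15 mm wide; open, the fingers measure 128 mm over their backs; the gripper's body (75 mm by 188 mm) begins 65 mm behind the grasp point.
Start: joints at [1.032, 0.13, 1.488, -0, 1.523, -0.085], TCP at [0.263, 0.539, 0.227] pointing down, gripper open.
Joint ranges: [-2.96, 2.96], [-0.89, 2.26], [0.02, 2.5], [-1.34, 4.48], [0, 2.73], [-2.66, 2.66]. Speed limits (rad/s): [2.39, 2.39, 2.79, 3.14, 3.14, 3.14].

INTERFACE

Orientations are given as a rotation vector (axis times angle).
In Python, from plant import * gives the robot as it stands.
- The arm moves only by the tool jog_arm, never from a script. Its argument "steps" is one flat list of numbers, 7 for each row, row after row: the shift along the tool's x, y, z each as a share of 0.02 m, from -1 to 1, then the turn, a rotation vector about the tool's x, y, z each as a share of 180 degrees, from -1 to 1, then the closure in counts, from 0 (fully open) to 255 (shut). A call has 1 to 20 rows; each row shifts and turns the commanded pose from where the row before left it, along the tool's axes as they then stand; what a row does not reach is not made up. A row lasts 1/12 s, in which the tool goes at most 41.7 mm and 7.16 degrees, less where a joint would pass 70% of its speed; a pose out of reach is approached as far as the arm can. A call with a number of a shift or a turn outside -1 to 1 is refused whole. A call with a gripper value outside its range is refused whole. The fingers move at their own pace and stop on an object; "force" is the grip in N (left out, the last holds). Time passes only in rows, so rows that do not move let the fingers close. It gives the time, the measured TCP pose, the force, the opening and the grip force at its end, in the units of the state.
- sense(): the state, without advancing time (a new reading comes with each control period).
- grab_frame(name): name is "scene" or "top" or "wrist"; returns (picture, depth): 420x560x3 uint8, red, green, blue; 420x560 float32, m along the optical axis (not along the pixel's ray), 0 where there is no reading.
- calibration(name): a dict with "fx", "fy", "cx", "cy" (pixels), "camera_from_world" (4x4, takes a point from world to camera coordinates). Camera axes: x right, y down, z forward; pixel columns grow to the right and rows downward; lengths in m; the calibration is good to about 2 mm. A picture is of the moment at which its call begins: read the wrist's pose just before it. calibration takes no time and is no camera call; for the wrist camera it gives the pose at the moment of the call.
- hand_in(): hands the job in; it is judged then, once.
The state is a dict: "time": time; "q": joint angles; "dq": joint speeds; "effort": joint torques, N m; "tcp_pos": TCP position; "tcp_rot": TCP orientation; "ft_force": force on the tool from outside, world axes, zero at the start; "moment": the same for the moment, N m; "width": opening from 0.0 (shut) to 1.0 (fully open); "grip_force": force on a finger pad.
Only numpy, scipy, OpenCV 4.12 (cv2) and the standard library are available. Lean on these libraries where they do the work, as an engineer would, in place of code of your own. Each camera call takes 0.05 s, during which the arm holds its last target. There are 200 camera calls.

TASK

Using only the fingertips and lifting nothing, tip both plywood kit crates over towards the robot onto their sides, so that each underside shows to the far side of the bench. Only then push the crate that carries the stamp underneath, still on its side, straight up to the aluminium dispatch rail until its underside is flat against it; leave the blank crate lying well short of the rail. Do not disturb the other things on the bench.

Things in the scene. Friction and masses are not known exactly. Their poses are not given: they have to be found in the camera images.
- crate_a: one of two alike closed plywood kit crates, 70 (own x) x 120 (y) x 140 (z, tall) mm, 0.35-0.7 kg. Origin: centre of its underside; z to the lid. Starts upright, own x away from the robot within 11 deg. Pushed robotward high on its far side it tips about its near bottom edge, falls past 27 deg, and lies 70 mm high, own z towards the robot, underside to rail. Pushed low it slides (friction 0.5-0.7).
- crate_b: one of two alike closed plywood kit crates, 70 (own x) x 120 (y) x 140 (z, tall) mm, 0.35-0.7 kg. Origin: centre of its underside; z to the lid. Starts upright, own x away from the robot within 11 deg. Pushed robotward high on its far side it tips about its near bottom edge, falls past 27 deg, and lies 70 mm high, own z towards the robot, underside to rail. Pushed low it slides (friction 0.5-0.7).
- stamp (a point): centre of the ink stamp, a black ring 54 mm across with a bar through it, in the middle of the underside of one of the two crates (it coincides with that crate's origin and moves with it); the other crate's underside is blank
- rail: fixed low aluminium angle along the far part of the bench, 680 mm long (own y) x 30 mm (own x), its upright 25 mm high; own x points away from the robot to within about 5 degrees. Origin: centre of its underside, on the bench
- rail_face (a point): middle of the rail's straight front face (the side towards the robot) at bench height, 15 mm in front of the rail's origin; axes as the rail's
- tube: bystander: black carbon tube offcut standing up, 70 mm across, 75 high, about midway between the crates but nearer the robot; origin at its foot
- jar: bystander: amber glass jar, 48 mm across, 75 high, between the crates; origin at its foot
- tin: bystander: flat steel tin, 72 mm across, 28 high, near the robot; origin at its foot
- clamp: bystander: red and black bar clamp lying along x, 240 x 65 x 22 mm, at the left; origin under the middle of its bar
- brush: bystander: brush lying along x at the right, under 30 mm high; origin under its middle
- screwdriver: bystander: screwdriver lying at the right, further out, under 40 mm high; origin under its middle
- roller: bystander: small laminating roller lying at the left, further out, 22 mm high; origin under its middle

How it is judged:
On the way, in this order (a step that is already met when the one before it is completed fails the run):
1. one crate lies on its side, tipped towards the robot, short of the rail (((angle between crate_a's own z axis and vertical above 1.4 rad and angle between the z axis of crate_a and the x axis of rail_face, either way round below 0.6 rad and z of rail_face in the frame of crate_a below -0.02 m and x of crate_a in the frame of rail_face below -0.05 m) or (angle between crate_b's own z axis and vertical above 1.4 rad and angle between the z axis of crate_b and the x axis of rail_face, either way round below 0.6 rad and z of rail_face in the frame of crate_b below -0.02 m and x of crate_b in the frame of rail_face below -0.05 m))), for 0.2 s.
2. both crates lie on their sides, tipped towards the robot, short of the rail (angle between each of crate_a, crate_b's own z axis and vertical above 1.4 rad and angle between the z axis of each of crate_a, crate_b and the x axis of rail_face, either way round below 0.6 rad and z of rail_face in the frame of crate_a below -0.02 m and z of rail_face in the frame of crate_b below -0.02 m and x of each of crate_a, crate_b in the frame of rail_face below -0.05 m), for 0.2 s.
3. the stamped crate lies with its underside flat against the rail (angle between crate_a's own z axis and vertical above 1.45 rad and angle between the z axis of crate_a and the x axis of rail_face, either way round below 0.1 rad and x of crate_a in the frame of rail_face between -0.012 and 0.006 m and y of crate_a in the frame of rail_face between -0.28 and 0.28 m), for 0.2 s.
At the end, for the whole second after the job is handed in: Stamped crate on its side (within 7 degrees), underside within 12 mm of the rail front and parallel within 6 degrees, all on the rail's length; blank crate on its side, tipped towards the robot, its underside over 50 mm short of the rail; both at rest (all of step 3 and linear speed of each of crate_a, crate_b below 0.01 m/s and angular speed of each of crate_a, crate_b below 0.1 rad/s and angle between crate_b's own z axis and vertical above 1.4 rad and angle between the z axis of crate_b and the x axis of rail_face, either way round below 0.6 rad and z of rail_face in the frame of crate_b below -0.02 m and x of crate_b in the frame of rail_face below -0.05 m); the robot touches nothing.
It fails at once if a crate is lifted off the bench ((height (world z) of crate_a above 0.085 m or (angle between crate_a's own z axis and vertical below 0.15 rad and height (world z) of crate_a above 0.02 m) or (angle between crate_a's own z axis and vertical above 1.45 rad and angle between the z axis of crate_a and the x axis of rail_face, either way round below 0.6 rad and height (world z) of crate_a above 0.05 m)) or (height (world z) of crate_b above 0.085 m or (angle between crate_b's own z axis and vertical below 0.15 rad and height (world z) of crate_b above 0.02 m) or (angle between crate_b's own z axis and vertical above 1.45 rad and angle between the z axis of crate_b and the x axis of rail_face, either way round below 0.6 rad and height (world z) of crate_b above 0.05 m))).
It fails at once if the blank crate is pushed to the rail (angle between crate_b's own z axis and vertical above 1.4 rad and x of crate_b in the frame of rail_face above -0.03 m and angle between the z axis of crate_b and the x axis of rail_face, either way round below 0.6 rad).
It fails at once if a bystander is moved more than 20 mm (distance of any of tube, jar, tin, clamp, brush, screwdriver, roller from where it was at the start of the episode above 0.02 m).
It also fails if it takes over 64 s, if anything falls off the work surface, if the arm or the gripper's body presses on something with over 40 N, if the wrist force passes 120 N, or if a joint passes its speed limit or range.

## Working session

There is one attempt and no reset: what is moved stays moved. The work goes in short steps, Python scripts to look and compute and a tool call to move; the robot and the scene stay as the last step left them, time stands still between calls to the robot, and variables do not carry over. Pictures are saved under pics/ and viewed, at most 10 in all, crops included, and the job is handed in when it is done.

Besides the shell and the picture viewer there is one more tool, called as name(argument=value, ...) on one line, values as JSON. jog_arm: Moves the arm, as the interface text tells. Shift numbers are shares of 0.02 m and turn numbers shares of 180 degrees, none past 1 either way. Its arguments: {"type":"object","properties":{"steps":{"type":"array"},"force":{"type":"number"}},"required":["steps"]}

```bash
ls; mkdir -p pics
cat > h.py <<'E'
from plant import *
import numpy as np, cv2
from scipy.spatial.transform import Rotation as R
def pts(n,d):
    c=calibration(n);v,u=np.indices(d.shape)
    P=np.stack([(u-c['cx'])/c['fx']*d,(v-c['cy'])/c['fy']*d,d,np.ones_like(d)],-1)
    W=P@np.linalg.inv(c['camera_from_world']).T
    W=W[...,:3]; W[d==0]=np.nan
    return W
def save(n,f):
    p,d=grab_frame(n);cv2.imwrite('pics/'+f,p[...,::-1]);return p,d,pts(n,d)
E
python3 - <<'E'
from h import *
s=sense();print(s['tcp_pos'],s['tcp_rot'],s['time'])
for n in('top','scene'):
    p,d,W=save(n,n+'0.png');np.save(n+'0.npy',W);print(n,np.linalg.inv(calibration(n)['camera_from_world'])[:3,3],(d==0).mean())
a=cv2.imread('pics/top0.png');
E
```

```text
pics
[0.26270415 0.5388292  0.22561437] [-7.06545288e-01 -3.06052935e+00  2.67298866e-03] 0.0
top [3.07633130e-01 8.02489488e-04 1.32663245e+00] 0.003707482993197279
scene [ 1.15123072 -0.38436044  1.05863868] 0.0039880952380952385
```

View pics/top0.png

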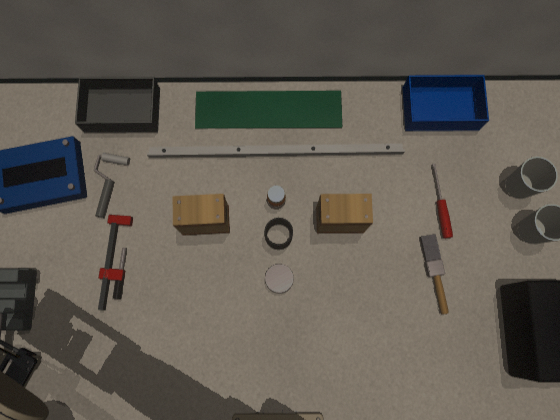

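View pics/scene0.png

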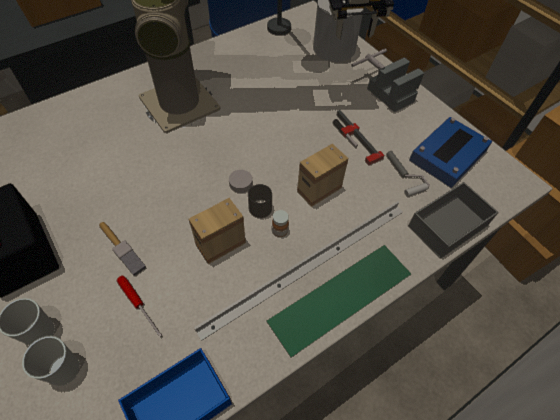

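Run:
```python
import numpy as np,cv2
W=np.load('top0.npy')
z=W[...,2]
def comps(m,lab,minA=60):
    n,L,st,_=cv2.connectedComponentsWithStats(m.astype(np.uint8))
    for i in range(1,n):
        if st[i,4]<minA: continue
        q=W[L==i]; r=cv2.minAreaRect(q[:,:2].astype(np.float32))
        print(lab,st[i],np.round(np.median(q,0),3),'rect',np.round(r[0],3),np.round(r[1],3),round(r[2],1), 'zmax',round(np.nanmax(q[:,2]),3))
inb=(W[...,0]>0.15)
comps((z>.13)&(z<.15)&inb,'lid',200)
comps((z>.012)&(z<.1)&inb,'low')
```

```text
lid [ 173  194   52   33 1538] [0.577 0.184 0.139] rect [0.578 0.184] [0.072 0.12 ] 2.4 zmax 0.148
lid [ 320  194   53   31 1565] [ 0.577 -0.162  0.139] rect [ 0.578 -0.163] [0.121 0.072] 89.8 zmax 0.148
lid [ 523  281   37  102 2570] [ 0.306 -0.583  0.147] rect [ 0.298 -0.594] [0.08  0.219] 88.9 zmax 0.15
low [ 404   75   85   55 2266] [ 0.895 -0.456  0.047] rect [ 0.889 -0.448] [0.203 0.135] 89.9 zmax 0.08
low [  75   77   84   56 2236] [0.894 0.428 0.048] rect [0.888 0.421] [0.135 0.203] 0.2 zmax 0.078
low [   0  136   86   78 5231] [0.692 0.604 0.05 ] rect [0.699 0.617] [0.165 0.218] 10.5 zmax 0.068
low [147 150 258   8 951] [0.756 0.003 0.023] rect [0.757 0.002] [0.011 0.679] 0.5 zmax 0.032
low [101 153  28  13 214] [0.744 0.428 0.02 ] rect [0.745 0.428] [0.075 0.021] 78.6 zmax 0.029
low [522 159  33  32 673] [ 0.686 -0.669  0.064] rect [ 0.678 -0.657] [0.079 0.043] 28.2 zmax 0.1
low [507 166  33  33 443] [ 0.649 -0.605  0.061] rect [ 0.656 -0.614] [0.08  0.035] 25.9 zmax 0.1
low [ 95 177  18  41 323] [0.636 0.448 0.019] rect [0.641 0.449] [0.026 0.106] 82.4 zmax 0.028
low [267 
[... 463 characters left out ...]
zmax 0.1
low [519 211  32  33 441] [ 0.535 -0.623  0.06 ] rect [ 0.541 -0.633] [0.079 0.038] 14.8 zmax 0.1
low [  98  215   34   96 1178] [0.452 0.418 0.021] rect [0.471 0.414] [0.063 0.241] 85.4 zmax 0.03
low [265 218  28  32 353] [ 0.545 -0.003  0.062] rect [ 0.536 -0.004] [0.067 0.069] 88.8 zmax 0.08
low [420 235  29  80 890] [ 0.459 -0.399  0.017] rect [ 0.437 -0.399] [0.2   0.042] 8.1 zmax 0.025
low [265 264  29  30 659] [ 0.427 -0.005  0.027] rect [ 0.427 -0.004] [0.07 0.07] 43.7 zmax 0.035
low [   0  268   36   70 1484] [0.378 0.62  0.049] rect [0.372 0.638] [0.165 0.078] 0.1 zmax 0.1
low [ 501  283   28   97 1552] [ 0.297 -0.559  0.058] rect [ 0.299 -0.561] [0.22  0.011] 0.1 zmax 0.1
```

The top view shows crates with lids at about (200,210) and (345,210), the rail along row 152, the jar (276,197), the tube (279,233) and the tin (279,279). The scene view sees the crates' far faces.

Run:
```python
import numpy as np
W=np.load('top0.npy')
for c in(170,200,270,340,390):
  print(c,[tuple(np.round(W[r,c],3)) for r in range(146,162)][::1] if c==270 else '')
  col=W[140:165,c]; k=np.where(col[:,2]>.012)[0]; print(np.round(col[k[-1]],3),np.round(col[k[0]],3))
```

```text
170 
[0.752 0.282 0.015] [0.756 0.279 0.027]
200 
[0.753 0.202 0.019] [0.757 0.201 0.024]
270 [(np.float64(0.782), np.float64(0.017), np.float64(0.003)), (np.float64(0.78), np.float64(0.017), np.float64(0.001)), (np.float64(0.778), np.float64(0.017), np.float64(-0.0)), (np.float64(0.774), np.float64(0.017), np.float64(0.003)), (np.float64(0.771), np.float64(0.017), np.float64(0.004)), (np.float64(0.768), np.float64(0.017), np.float64(0.003)), (np.float64(0.757), np.float64(0.016), np.float64(0.027)), (np.float64(0.755), np.float64(0.016), np.float64(0.026)), (np.float64(0.756), np.float64(0.017), np.float64(0.016)), (np.float64(0.755), np.float64(0.017), np.float64(0.009)), (np.float64(0.754), np.float64(0.017), np.float64(0.005)), (np.float64(0.753), np.float64(0.017), np.float64(-0.002)), (np.float64(0.751), np.float64(0.017), np.float64(-0.003)), (np.float64(0.746), np.float64(0.017), np.float64(0.002)), (np.float64(0.744), np.float64(0.017), np.float64(-0.001)), (np.float64(0.742), np.float64(0.017), np.float64(-0.002))]
[0.756 0.017 0.016] [0.757 0.016 0.027]
340 
[ 0.756 -0.169  0.018] [ 0.76  -0.168  0.024]
390 
[ 0.757 -0.302  0.014] [ 0.762 -0.3    0.024]
```

jog_arm(steps=[0, 0, 0, 0, 0, -0.036, 90, 0, 0, 0, 0, 0, -0.036, 90, 0, 0, 0, 0, 0, -0.036, 90, 0, 0, 0, 0, 0, -0.036, 90, 0, 0, 0, 0, 0, 0, 90])

```text
time: 0.52
tcp_pos: [0.2629, 0.539, 0.226]
tcp_rot: [0.006, -3.141, 0.002]
ft_force: [-0.6, -0.5, -0.5]
width: 0.694
grip_force: 0.0
```

jog_arm(steps=[-1, -0.89, 0, 0, 0, 0, 90, -1, -0.89, 0, 0, 0, 0, 90, -1, -0.89, 0, 0, 0, 0, 90, -1, -0.89, 0, 0, 0, 0, 90, -1, -0.89, 0, 0, 0, 0, 90, -1, -0.89, 0, 0, 0, 0, 90, -1, -0.89, 0, 0, 0, 0, 90, -1, -0.89, 0, 0, 0, 0, 90, -1, -0.89, 0, 0, 0, 0, 90, -1, -0.89, 0, 0, 0, 0, 90, -1, -0.89, 0, 0, 0, 0, 90, -1, -0.89, 0, 0, 0, 0, 90, -1, -0.89, 0, 0, 0, 0, 90, -1, -0.89, 0, 0, 0, 0, 90, -1, -0.89, 0, 0, 0, 0, 90, -1, -0.89, 0, 0, 0, 0, 90, -1, -0.89, 0, 0, 0, 0, 90, -1, -0.89, 0, 0, 0, 0, 90, -1, -0.89, 0, 0, 0, 0, 90, -0.9, -0.89, 0, 0, 0, 0, 90])

```text
time: 2.18
tcp_pos: [0.6613, 0.1816, 0.226]
tcp_rot: [-0.009, -3.141, 0.0]
ft_force: [-0.5, -0.1, 0.2]
width: 0.648
grip_force: 0.0
```

jog_arm(steps=[0, 0, 0, 0, 0, 0, 90, 0, 0, 0, 0, 0, 0, 90, 0, 0, 0, 0, 0, 0, 90])

```text
time: 2.43
tcp_pos: [0.6601, 0.1829, 0.2261]
tcp_rot: [-0.006, -3.141, -0.0]
ft_force: [0.5, -0.2, -0.3]
width: 0.648
grip_force: 0.0
```

jog_arm(steps=[0, 0, 0.9, 0, 0, 0, 90, 0, 0, 0.9, 0, 0, 0, 90, 0, 0, 0.9, 0, 0, 0, 90, 0, 0, 0.9, 0, 0, 0, 90, 0, 0, 0.9, 0, 0, 0, 90, 0, 0, 0.8, 0, 0, 0, 90, 0.5, 0, 0, 0, 0, 0, 90, 0.5, 0, 0, 0, 0, 0, 90, 0.5, 0, 0, 0, 0, 0, 90, 0.3, 0, 0, 0, 0, 0, 90, 0.3, 0, 0, 0, 0, 0, 90, 0.3, 0, 0, 0, 0, 0, 90, 0.3, 0, 0, 0, 0, 0, 90, 0.3, 0, 0, 0, 0, 0, 90, 0.3, 0, 0, 0, 0, 0, 90])

```text
time: 3.68
tcp_pos: [0.594, 0.1829, 0.1208]
tcp_rot: [0.002, 3.141, 0.0]
ft_force: [2.2, 0.2, 1.5]
width: 0.648
grip_force: 0.8
```

jog_arm(steps=[0.3, 0, 0, 0, 0, 0, 90, 0.3, 0, 0, 0, 0, 0, 90, 0.3, 0, 0, 0, 0, 0, 90, 0.3, 0, 0, 0, 0, 0, 90, 0.3, 0, 0, 0, 0, 0, 90, 0, 0, 0, 0, 0, 0, 90, 0, 0, 0, 0, 0, 0, 90])

```text
time: 4.27
tcp_pos: [0.5641, 0.1829, 0.1206]
tcp_rot: [-0.002, -3.141, 0.0]
ft_force: [1.1, -0.0, 0.9]
width: 0.644
grip_force: 0.0
```

Run:
```python
from h import *
p,d,W=save('scene','s1.png')
print(sense()['ft_force'])
```

```text
[ 0.15224579 -0.84690219  0.18236218]
```

View pics/s1.png

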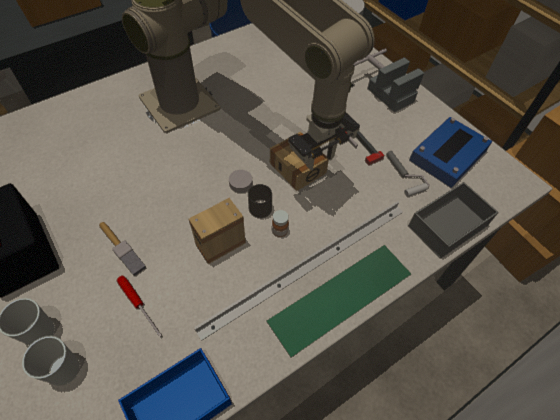

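The left crate now lies on its side and shows the ring at (313,173), so it is the stamped one. Next I tip the right crate.

jog_arm(steps=[-0.5, 0, -0.9, 0, 0, 0, 90, -0.5, 0, -0.9, 0, 0, 0, 90, -0.5, 0, -0.9, 0, 0, 0, 90, -0.5, 0, -0.9, 0, 0, 0, 90, -0.5, 0, -0.9, 0, 0, 0, 90, -0.5, 0, -0.8, 0, 0, 0, 90, -0.5, -0.8, 0, 0, 0, 0, 90, -0.5, -0.9, 0, 0, 0, 0, 90, -0.5, -1, 0, 0, 0, 0, 90, -0.3, -1, 0, 0, 0, 0, 90, 0, -1, 0, 0, 0, 0, 90, 0, -1, 0, 0, 0, 0, 90, 0, -1, 0, 0, 0, 0, 90, 0, -1, 0, 0, 0, 0, 90, 0, -1, 0, 0, 0, 0, 90, 0, -1, 0, 0, 0, 0, 90, 0, -1, 0, 0, 0, 0, 90, 0, -1, 0, 0, 0, 0, 90, 0, -1, 0, 0, 0, 0, 90, 0, -1, 0, 0, 0, 0, 90])

```text
time: 5.98
tcp_pos: [0.6603, -0.0924, 0.2265]
tcp_rot: [-0.002, -3.142, 0.0]
ft_force: [-0.2, -0.2, 0.4]
width: 0.648
grip_force: 0.0
```

jog_arm(steps=[0, -1, 0, 0, 0, 0, 90, 0, -1, 0, 0, 0, 0, 90, 0, -1, 0, 0, 0, 0, 90, 0, -0.6, 0, 0, 0, 0, 90, 0, 0, 0, 0, 0, 0, 90, 0, 0, 0, 0, 0, 0, 90])

```text
time: 6.48
tcp_pos: [0.66, -0.1635, 0.2264]
tcp_rot: [-0.004, -3.141, -0.001]
ft_force: [0.4, 0.8, -0.0]
width: 0.647
grip_force: 0.0
```

jog_arm(steps=[0, 0, 0.9, 0, 0, 0, 90, 0, 0, 0.9, 0, 0, 0, 90, 0, 0, 0.9, 0, 0, 0, 90, 0, 0, 0.9, 0, 0, 0, 90, 0, 0, 0.9, 0, 0, 0, 90, 0, 0, 0.8, 0, 0, 0, 90, 0.5, 0, 0, 0, 0, 0, 90, 0.5, 0, 0, 0, 0, 0, 90, 0.5, 0, 0, 0, 0, 0, 90, 0.3, 0, 0, 0, 0, 0, 90, 0.3, 0, 0, 0, 0, 0, 90, 0.3, 0, 0, 0, 0, 0, 90, 0.3, 0, 0, 0, 0, 0, 90, 0.3, 0, 0, 0, 0, 0, 90, 0.3, 0, 0, 0, 0, 0, 90])

```text
time: 7.73
tcp_pos: [0.5936, -0.1631, 0.1209]
tcp_rot: [0.002, 3.141, -0.0]
ft_force: [1.0, 0.0, 1.7]
width: 0.647
grip_force: 0.7
```

jog_arm(steps=[0.3, 0, 0, 0, 0, 0, 90, 0.3, 0, 0, 0, 0, 0, 90, 0.3, 0, 0, 0, 0, 0, 90, 0.3, 0, 0, 0, 0, 0, 90, 0.3, 0, 0, 0, 0, 0, 90, 0, 0, 0, 0, 0, 0, 90, 0, 0, 0, 0, 0, 0, 90])

```text
time: 8.32
tcp_pos: [0.5637, -0.1632, 0.1206]
tcp_rot: [-0.003, -3.141, -0.0]
ft_force: [-0.2, -0.1, -0.2]
width: 0.649
grip_force: 0.0
```

jog_arm(steps=[-0.5, 0, -0.9, 0, 0, 0, 90, -0.5, 0, -0.9, 0, 0, 0, 90, -0.5, 0, -0.9, 0, 0, 0, 90, -0.5, 0, -0.9, 0, 0, 0, 90, -0.5, 0, -0.9, 0, 0, 0, 90, -0.5, 0, -0.8, 0, 0, 0, 90, 0, 0, 0, 0, 0, 0, 90])

```text
time: 8.9
tcp_pos: [0.6271, -0.1637, 0.2309]
tcp_rot: [0.001, 3.135, -0.003]
ft_force: [0.8, -1.2, 1.2]
width: 0.646
grip_force: 0.0
```

```bash
cat > m.py <<'E'
from h import *
p,d,W=save('top','t%.0f.png'%(100*sense()['time']))
z=W[...,2]
m=((z>.062)&(z<.08)&(W[...,0]>.3)&(W[...,0]<.85)&(abs(W[...,1])<.3)).astype(np.uint8)
n,L,st,_=cv2.connectedComponentsWithStats(m)
for i in range(1,n):
    if st[i,4]<150: continue
    q=W[L==i]; r=cv2.minAreaRect(q[:,:2].astype(np.float32)); print(st[i],np.round(r[0],3),np.round(r[1],3),round(r[2],1),'x',np.round([q[:,0].min(),q[:,0].max()],3))
E
python3 m.py; python3 -c "
from h import *
save('scene','s2.png')"
```

```text
[268 186  17  17 236] [0.632 0.001] [0.043 0.04 ] 0.1 x [0.61  0.653]
[265 218  28  29 181] [ 0.536 -0.004] [0.069 0.066] 0.0 x [0.502 0.571]
[ 178  230   51   60 2861] [0.471 0.18 ] [0.141 0.122] 2.3 x [0.399 0.543]
```

View pics/s2.png

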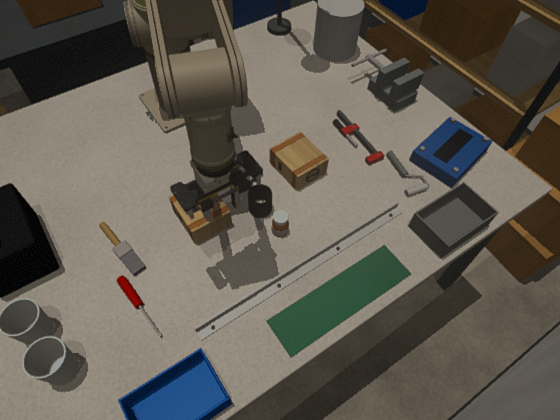

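Both crates are down: the right one is seen at (210,225), and the stamped one at (300,165) shows its ring. Now I go behind the stamped crate.

jog_arm(steps=[0.75, 0.95, 0, 0, 0, 0, 90, 0.75, 0.95, 0, 0, 0, 0, 90, 0.75, 0.95, 0, 0, 0, 0, 90, 0.75, 0.95, 0, 0, 0, 0, 90, 0.75, 0.95, 0, 0, 0, 0, 90, 0.75, 0.95, 0, 0, 0, 0, 90, 0.75, 0.95, 0, 0, 0, 0, 90, 0.75, 0.95, 0, 0, 0, 0, 90, 0.75, 0.95, 0, 0, 0, 0, 90, 0.75, 0.95, 0, 0, 0, 0, 90, 0.75, 0.95, 0, 0, 0, 0, 90, 0.75, 0.95, 0, 0, 0, 0, 90, 0.75, 0.95, 0, 0, 0, 0, 90, 0.75, 0.95, 0, 0, 0, 0, 90, 0.75, 0.95, 0, 0, 0, 0, 90, 0.75, 0.95, 0, 0, 0, 0, 90, 0.75, 0.95, 0, 0, 0, 0, 90, 0.75, 0.95, 0, 0, 0, 0, 90, 0, 0, 0, 0, 0, 0, 90, 0, 0, 0, 0, 0, 0, 90])

```text
time: 10.67
tcp_pos: [0.3531, 0.1793, 0.225]
tcp_rot: [0.002, -3.14, 0.001]
ft_force: [-0.3, -0.6, -0.1]
width: 0.65
grip_force: 0.0
```

```bash
python3 m.py
```

```text
[268 186  17  17 236] [0.631 0.001] [0.04  0.042] 89.4 x [0.61  0.652]
[265 218  28  29 179] [ 0.536 -0.004] [0.066 0.069] 89.0 x [0.502 0.571]
[ 178  230   51   58 2189] [0.472 0.18 ] [0.139 0.121] 2.3 x [0.403 0.543]
[ 319  230   52   58 2860] [ 0.471 -0.163] [0.14  0.122] 0.0 x [0.401 0.541]
```

jog_arm(steps=[0, 0, 0.96, 0, 0, 0, 90, 0, 0, 0.96, 0, 0, 0, 90, 0, 0, 0.96, 0, 0, 0, 90, 0, 0, 0.96, 0, 0, 0, 90, 0, 0, 0.96, 0, 0, 0, 90, 0, 0, 0.96, 0, 0, 0, 90, 0, 0, 0.96, 0, 0, 0, 90, 0, 0, 0.96, 0, 0, 0, 90, 0, 0, 0.96, 0, 0, 0, 90, 0, 0, 0.96, 0, 0, 0, 90, 0, 0, 0, 0, 0, 0, 90, -0.5, 0, 0, 0, 0, 0, 90, -0.5, 0, 0, 0, 0, 0, 90, -0.4, 0, 0, 0, 0, 0, 90, -0.2, 0, 0, 0, 0, 0, 90, -0.2, 0, 0, 0, 0, 0, 90, -0.3, 0, 0, 0, 0, 0, 90, -0.4, 0, 0, 0, 0, 0, 90, -0.4, 0, 0, 0, 0, 0, 90, -0.4, 0, 0, 0, 0, 0, 90])

```text
time: 12.38
tcp_pos: [0.4209, 0.179, 0.0345]
tcp_rot: [-0.002, -3.141, 0.0]
ft_force: [-3.7, 0.8, 2.0]
width: 0.645
grip_force: 1.9
```

jog_arm(steps=[-0.4, 0, 0, 0, 0, 0, 90, -0.4, 0, 0, 0, 0, 0, 90, -0.4, 0, 0, 0, 0, 0, 90, -0.4, 0, 0, 0, 0, 0, 90, -0.4, 0, 0, 0, 0, 0, 90, -0.4, 0, 0, 0, 0, 0, 90, -0.4, 0, 0, 0, 0, 0, 90, -0.4, 0, 0, 0, 0, 0, 90, -0.4, 0, 0, 0, 0, 0, 90, -0.4, 0, 0, 0, 0, 0, 90, 0, 0, 0, 0, 0, 0, 90])

```text
time: 13.3
tcp_pos: [0.5027, 0.179, 0.0352]
tcp_rot: [0.003, 3.139, 0.0]
ft_force: [0.8, 0.4, -0.1]
width: 0.647
grip_force: 0.0
```

```bash
python3 m.py
```

```text
[268 186  17  18 238] [0.631 0.001] [0.04  0.042] 89.9 x [0.61  0.652]
[208 188  23  42 621] [0.598 0.139] [0.109 0.052] 6.8 x [0.545 0.649]
[265 218  28  29 176] [ 0.536 -0.004] [0.07  0.066] 0.0 x [0.501 0.571]
[ 319  230   52   58 2868] [ 0.471 -0.163] [0.14  0.122] 0.1 x [0.401 0.541]
```

jog_arm(steps=[-0.2, 0, 0, 0, 0, 0, 90, -0.4, 0, 0, 0, 0, 0, 90, -0.4, 0, 0, 0, 0, 0, 90, -0.4, 0, 0, 0, 0, 0, 90, -0.4, 0, 0, 0, 0, 0, 90, -0.4, 0, 0, 0, 0, 0, 90, -0.4, 0, 0, 0, 0, 0, 90, -0.4, 0, 0, 0, 0, 0, 90, -0.4, 0, 0, 0, 0, 0, 90, -0.4, 0, 0, 0, 0, 0, 90, -0.4, 0, 0, 0, 0, 0, 90, -0.2, 0, 0, 0, 0, 0, 90, -0.1, 0, 0, 0, 0, 0, 90, -0.1, 0, 0, 0, 0, 0, 90, -0.1, 0, 0, 0, 0, 0, 90, -0.1, 0, 0, 0, 0, 0, 90])

```text
time: 14.68
tcp_pos: [0.5965, 0.1789, 0.0348]
tcp_rot: [-0.002, -3.142, -0.0]
ft_force: [-4.3, -0.1, 2.5]
width: 0.649
grip_force: 2.0
```

jog_arm(steps=[-0.1, 0, 0, 0, 0, 0, 90, -0.1, 0, 0, 0, 0, 0, 90])

```text
time: 14.85
tcp_pos: [0.6005, 0.1789, 0.0348]
tcp_rot: [0.002, 3.142, 0.0]
ft_force: [-4.1, 0.3, 2.8]
width: 0.652
grip_force: 2.1
```

jog_arm(steps=[-0.1, 0, 0, 0, 0, 0, 90, -0.1, 0, 0, 0, 0, 0, 90])

```text
time: 15.02
tcp_pos: [0.6046, 0.1788, 0.0348]
tcp_rot: [-0.002, -3.141, 0.0]
ft_force: [-11.7, -2.8, 6.6]
width: 0.646
grip_force: 7.6
```

jog_arm(steps=[-0.05, 0, 0, 0, 0, 0, 90, -0.05, 0, 0, 0, 0, 0, 90])

```text
time: 15.18
tcp_pos: [0.6045, 0.1789, 0.0346]
tcp_rot: [-0.002, -3.137, 0.001]
ft_force: [-20.8, -2.0, 15.0]
width: 0.647
grip_force: 10.4
```

The crate is in contact with the rail, so I retreat and check.

jog_arm(steps=[0.2, 0, 0, 0, 0, 0, 90, 0.5, 0, 0, 0, 0, 0, 90, 1, 0, 0, 0, 0, 0, 90, 1, 0, 0, 0, 0, 0, 90, 1, 0, 0, 0, 0, 0, 90, 0.5, 0, -0.5, 0, 0, 0, 90, 0, 0, -1, 0, 0, 0, 90, 0, 0, -1, 0, 0, 0, 90, 0, 0, -1, 0, 0, 0, 90, 0, 0, -1, 0, 0, 0, 90, 0.5, 0, -1, 0, 0, 0, 90, 1, 0, -1, 0, 0, 0, 90, 1, 0, 0, 0, 0, 0, 90, 1, 0, 0, 0, 0, 0, 90, 1, 0, 0, 0, 0, 0, 90, 1, 0, 0, 0, 0, 0, 90, 0, 0, 0, 0, 0, 0, 90, 0, 0, 0, 0, 0, 0, 90])

```text
time: 16.68
tcp_pos: [0.4129, 0.1793, 0.1651]
tcp_rot: [0.001, 3.139, 0.001]
ft_force: [0.7, -0.1, 0.1]
width: 0.646
grip_force: 0.0
```

```bash
python3 m.py; ls -t pics|head -1; cp pics/$(ls -t pics|head -1) pics/end.png; python3 -c "
from h import *
p,d,W=save('scene','s3.png')"
```

```text
[ 182  149   49   55 2587] [0.683 0.177] [0.143 0.121] 0.3 x [0.611 0.754]
[268 186  17  18 240] [0.631 0.001] [0.043 0.04 ] 0.5 x [0.61  0.653]
[265 218  28  29 178] [ 0.536 -0.004] [0.066 0.069] 89.3 x [0.502 0.571]
[ 319  230   52   58 2875] [ 0.471 -0.163] [0.121 0.14 ] 89.7 x [0.401 0.541]
t1668.png
```

View pics/end.png

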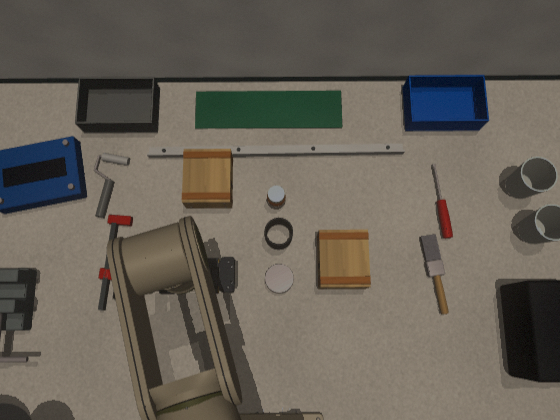

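View pics/s3.png

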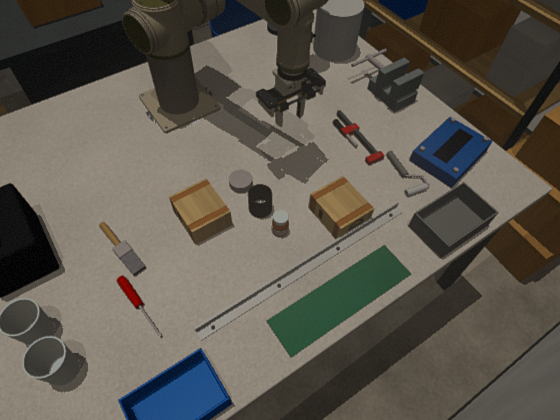

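The stamped crate sits flat against the rail (top view, about (207,178)). The blank crate lies short of it at (344,259), the bystanders are unmoved and the arm is clear.

```bash
python3 -c "
from plant import *
print(hand_in())"
```

```text
the job is handed in; nothing more can be done
None
```

I tipped both crates towards the robot and pushed the stamped one (the left) flat against the rail; the blank one lies about 0.21 m short, no bystander was disturbed, and the job was handed in at about 17 s with no verdict shown.

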